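# Press the switch box lid home on its gasket and latch it

## Robot

A 6-joint arm with a two-finger parallel gripper is mounted at the origin on a cart in front of the work surface, level with it; the furniture and walls round the work are solid. World frame = base frame: x ahead of the robot, y to its left, z up, the work surface at z = 0. Lengths are in mm, angles in rad, forces in N, time in s.
With the tool pointing down it reaches from about 300 to 950 mm from the base axis. Payload 3.1 kg.
Tool frame: the origin (TCP) lies at the very end of the fingers, on their centre line; the grasp point (between the pads) lies 19 mm behind it; z points along the fingers, y is the direction in which the jaws open and shut (so a half turn about z gives the same grasp; the last joint's range is limited). The gripper opens to 85 mm and grips with 20 to 120 N. Pads are 22 mm wide; open, the fingers measure 114 mm over their backs; the gripper's body (76 mm by 85 mm) begins 54 mm behind the grasp point. The pads swing forward as they close: fully open they stand 13 mm farther back than shut.
Start: joints at [1.276, 0.308, 1.634, -0, 1.2, -0.07], TCP at [139.346, 609.274, 231.272] pointing down, gripper open.
Joint ranges: [-3.06, 3.06], [-0.79, 1.96], [0.05, 2.63], [-1.19, 4.34], [0.05, 2.64], [-2.94, 2.94]. Speed limits (rad/s): [2.79, 2.79, 3.14, 3.14, 3.14, 3.14].

## Interface

Orientations are given as a unit quaternion [w, x, y, z].
In Python, from workcell import read_state, imaging, robot gives the robot as it stands.
- The arm moves only by the tool carry_out, never from a script. Its argument "rows" is a list that holds one entry, the list of rows, each a list of 5 numbers: the shift along the tool's x, y, z in cm, then the turn about the tool's z in rad, then the finger opening in cm, from 0 to 8.54. A call has 1 to 20 rows; each row is the pose to reach, as a shift and turn from the pose commanded when the call began, along the tool's axes at that moment; what a row does not reach only later rows make up. A row lasts 1/8 s, in which the tool goes at most 62.5 mm and 10.7 degrees, less where a joint would pass 70% of its speed; a pose out of reach is approached as far as the arm can. A call with a gripper value outside its range is refused whole. The fingers move at their own pace and stop on an object; the grip force is fixed at half the most. Time passes only in rows, so rows that repeat a pose let the fingers close. It gives the time, the measured TCP pose, the force and the opening at its end, in the units of the state.
- read_state(): the state, without advancing time (a new reading comes with each control period).
- imaging.read_camera(name): name is "scene" or "top" or "wrist"; returns a dict with "frame" (480x640x3 uint8, red, green, blue), "depth" (480x640 float32, mm along the optical axis (not along the pixel's ray), 0 where there is no reading), "mtx" (3x3 intrinsics, pixels), "origin" and "orientation" of the camera in the world; the wrist camera has in their place "T_tool_cam" (4x4, takes a point from camera to tool coordinates, whose origin is the TCP and whose axes are the flange's). Camera axes: x right, y down, z forward; pixel columns grow to the right and rows downward; lengths in mm; the calibration is good to about 2 mm. A picture is of the moment at which its call begins: read the wrist's pose just before it.
- robot.finish_job(): hands the job in, once; it reports no verdict.
The state is a dict: "time": time; "qpos": joint angles; "joint_vel": joint speeds; "tau": joint torques, N m; "tcp_pos": TCP position; "orientation": TCP orientation; "wrist_force": force on the tool from outside, world axes, zero at the start; "torque": the same for the moment, N m; "width": finger opening in mm.
Only numpy, scipy, OpenCV 4.12 (cv2) and the standard library are available. Lean on these libraries where they do the work, as an engineer would, in place of code of your own. Each camera call takes 0.05 s, during which the arm holds its last target.

## Task

The grey switch box on the bench was left standing open. Swing its lid down and press down on its free edge until the lid is fully home on its rubber gasket, and only then turn the black T-handle on the lid clockwise, seen from above, to its stop to latch it. Leave everything else on the table where it is.

Things in the scene. Friction and masses are not known exactly. Their poses are not given: they have to be found in the camera images.
- switch_box: Grey plastic switch box lying on its back, screwed to the table: 200 mm (x) by 160 mm (y), walls 83 mm high, 94 mm high over the shut lid. Origin: centre of its underside, on the table top; z up; its +x points from the latch side (near the robot) to the hinge side. Beside it low screw lugs (to 101 mm from the centre line in y) and three short cable glands on the +y wall.
- lid (a joint): Angle of the lid (rad): 0 = fully home on its gasket, 1.25 = as far open as it goes. The lid is a flat plate 202 x 164 x 10 mm hinged along the far (+x) edge of the box; the hinge is stiff and the lid stays at whatever angle it is left. Swinging it takes about 4 N at the free edge; over the last 4 mm the gasket resists as well and the force rises to about 5 or 6 N at home, where there is a hard stop. Once pressed fully home it stays there.
- lid_pad (a point): Centre of the ribbed black thumb pad on the lid's upper face, 13 mm in from the middle of its free edge: the place to press. It is 191 mm from the hinge axis along the lid and 10 mm above the lid's underside; with the lid home it is 191 - 104 = 87 mm toward -x of the box origin and 94 mm above the table. Axes: x along the lid toward the hinge, z out of the lid's upper face.
- lid_hinge (a point): Point on the hinge axis, mid-width of the lid, level with the lid's underside: 104 mm toward +x of the box origin and 84 mm above the table. The hinge axis is level and runs along the box's y.
- latch (a joint): Angle of the T-handle (rad): 0 = unlatched, bar parallel to the free edge; grows as it turns clockwise seen from above the shut lid; 1.5 = latched, at its stop, bar pointing to the hinge. It turns easily (about 0.06 N m). Inside the lid its tongue swings under a steel keeper on the box wall, and passes freely only when the lid is home; on a lid that stands proud it runs hard against the keeper about half-way and can only be forced on.
- latch_grip (a point): Centre of the black bar of the T-handle, 72 mm long (y of this point) x 12 mm thick (x of this point) x 17 mm high, on the turning axis: 155 mm from the hinge axis along the lid, on the lid's middle line. Its centre is 27.5 mm above the lid's upper face (bar from 19 to 36 mm above it); with the lid home it is 121.5 mm above the table and 51 mm toward -x of the box origin.
- marker_pen: Black marker pen, 128 x 17 mm, lying left of the box; leave it. Origin: centre of its underside.
- pin_spanner: Flat dark steel two-pin spanner, 165 x 42 x 11 mm, lying right of the box; leave it. Origin: centre of its underside.
- felt_wheel: Cream felt wheel, 60 mm across and 25 mm high, lying right of the box; leave it. Origin: centre of its underside.
- sample_tile_1: Red granite sample tile, 56 x 56 x 10 mm, lying on the left of the table; leave it. Origin: centre of its underside.

How it is judged:
By the outcome, as a careful person would: the job done as asked, in the order asked, and still so for the second after the job is handed in, with the robot touching nothing.
It also fails if it takes over 48 s, if anything falls off the work surface, if the arm or the gripper's body presses on something with over 40 N, if the wrist force passes 120 N, or if a joint passes its speed limit or range.

## Working session

There is one attempt and no reset: what is moved stays moved. The work goes in short steps, Python scripts to look and compute and a tool call to move; the robot and the scene stay as the last step left them, time stands still between calls to the robot, and variables do not carry over. Pictures are saved under pics/ and viewed, and the job is handed in when it is done.

Besides the shell and the picture viewer there is one more tool, called as name(argument=value, ...) on one line, values as JSON. carry_out: Moves the arm, as the interface text tells. Its arguments: {"type":"object","properties":{"rows":{"type":"array","items":{"type":"array","items":{"type":"array","items":{"type":"number"}}}}},"required":["rows"]}

```bash
mkdir -p pics; ls
python3 - <<'E'
from workcell import read_state, imaging
import cv2,numpy as np
s=read_state();print(s)
for n in ("scene","top"):
    c=imaging.read_camera(n);cv2.imwrite(f"pics/{n}0.png",c["frame"][:,:,::-1]);np.savez(f"{n}0.npz",**c)
    print(n,c["mtx"],c["origin"],c["orientation"])
E
```

```text
pics
{'time': 0.0, 'qpos': array([ 1.27632635e+00,  3.09005171e-01,  1.63518887e+00, -1.17822313e-05,
        1.19966263e+00, -6.96982600e-02]), 'joint_vel': array([ 4.29770273e-04, -2.77675840e-04, -3.50153258e-04, -6.75937862e-05,
        1.98267257e-04,  4.93381227e-04]), 'tau': array([ 3.86267211e-04, -4.15250194e+01, -2.76663601e+01,  1.09438413e-04,
        1.02529160e-02, -4.51747866e-06]), 'tcp_pos': array([139.0955028 , 608.49386222, 230.04584342]), 'orientation': array([-1.99586945e-04,  1.12147225e-01,  9.93690957e-01, -1.11428915e-03]), 'wrist_force': array([ 0.15891761, -0.06564583, -0.94316518]), 'torque': array([-0.03020045,  0.0197812 , -0.02226222]), 'width': 85.4100843601208}
scene [[435.83057243   0.         321.3150184 ]
 [  0.         435.83057243 232.08134129]
 [  0.           0.           1.        ]] [-44.44209744 466.74265074 450.65591862] [ 0.26976818 -0.41518299  0.7345494  -0.46398857]
top [[613.16615273   0.         312.96859656]
 [  0.         613.16615273 236.21978112]
 [  0.           0.           1.        ]] [ 425.38763757   96.74409265 1288.57500159] [ 0.0685426  -0.69749733  0.71037193 -0.06458419]
```

View pics/scene0.png

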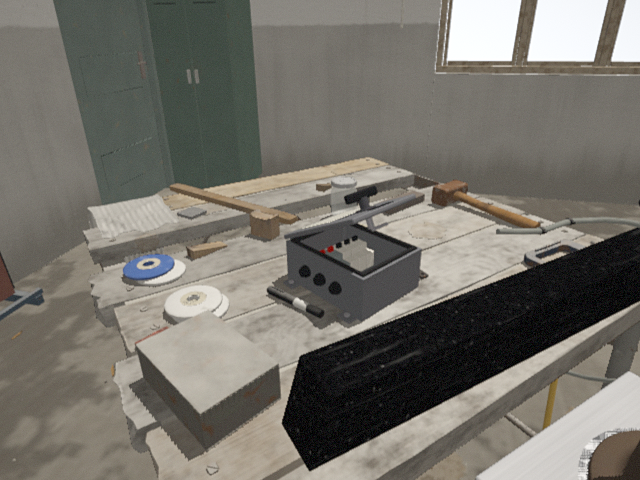

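View pics/top0.png

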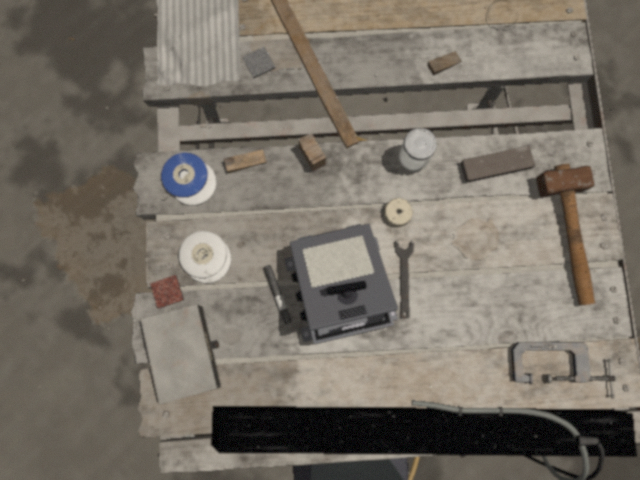

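The scene shows the grey box at about (355,270) px with its lid half open. The top view shows the box at about (345,285), the lid's T-handle at (347,288), the pad at (353,312), and a large black beam nearer the robot at y≈430 px. I'll measure all of these, including the beam.

```bash
cat > h.py <<'E'
import numpy as np,cv2
from scipy.spatial.transform import Rotation as R
def rot(q): return R.from_quat([q[1],q[2],q[3],q[0]]).as_matrix()
def cloud(c):
    d=c["depth"];K=c["mtx"];v,u=np.mgrid[:480,:640]
    p=np.stack([(u-K[0,2])/K[0,0]*d,(v-K[1,2])/K[1,1]*d,d],-1)
    return p@rot(c["orientation"]).T+c["origin"]
E
python3 - <<'E'
from h import *
np.set_printoptions(precision=0,suppress=True)
c=np.load("top0.npz");P=cloud(c)
for n,(u,v) in dict(beamL=(230,430),beamM=(400,430),beamR=(600,430),beamtop=(400,412),beambot=(400,450),table=(260,390),hingeL=(293,243),hingeR=(375,228),padc=(353,312),T=(347,287),lidc=(338,260),tile=(167,291),front=(350,333),clamp=(550,350),glass=(420,140),pen=(275,290),sp=(404,280),wheel=(398,212),greyblk=(180,350)).items(): print(n,P[v,u],c["depth"][v,u])
s=np.load("scene0.npz");Q=cloud(s)
for u,v in [(350,430),(450,370),(600,290),(200,370),(590,460),(360,193),(300,235),(420,198),(385,310)]: print(u,v,Q[v,u],s["depth"][v,u])
E
```

```text
beamL [287. 263.  98.] 1144.3248
beamM [282. -54.  98.] 1142.3776
beamR [ 276. -425.   98.] 1139.3087
beamtop [314. -56.  94.] 1152.0693
beambot [246. -53.  95.] 1138.2216
table [354. 216.  -1.] 1254.0061
hingeL [640. 141.  98.] 1209.5006
hingeR [687. -32.  -3.] 1316.9103
padc [497.  32. 181.] 1100.961
T [540.  42. 198.] 1093.0391
lidc [599.  54. 130.] 1170.5447
tile [559. 409.  11.] 1281.4224
front [463.  33.  87.] 1187.056
clamp [ 423. -378.   13.] 1250.9847
glass [ 847. -119.  101.] 1244.168
pen [556. 183.  13.] 1278.1115
sp [573. -87.   9.] 1284.279
wheel [722. -83.  -4.] 1324.059
greyblk [436. 367.  64.] 1206.1509
350 430 [246. 262.  35.] 496.8308
450 370 [242. 112.  55.] 554.0419
600 290 [ 234. -201.   74.] 683.3178
200 370 [401. 386.  61.] 550.4443
590 460 [94. 35.  3.] 495.4888
360 193 [536.  48. 191.] 755.2162
300 235 [591. 139. 111.] 790.7499
420 198 [ 809. -357.   13.] 1229.6168
385 310 [450.  49.  -1.] 769.5377
```

```bash
cat > m.py <<'E'
from h import *
np.set_printoptions(precision=2,suppress=True)
def lid(c,mn=90):
    P=cloud(c);ok=(c["depth"]>0)
    m=ok&(P[...,2]>mn)&(P[...,2]<330)&(P[...,0]>430)&(P[...,0]<700)&(P[...,1]>-70)&(P[...,1]<170)
    X=P[m];rng=np.random.default_rng(0);best=0
    for _ in range(500):
        a=X[rng.choice(len(X),3,False)];n=np.cross(a[1]-a[0],a[2]-a[0]);l=np.linalg.norm(n)
        if l<500: continue
        n/=l;n*=np.sign(n[2]);
        if n[2]<.2: continue
        k=abs((X-a[0])@n)<3
        if k.sum()>best: best=k.sum();K=k
    for _ in range(3):
        x0=X[K].mean(0);n=np.linalg.svd(X[K]-x0,full_matrices=False)[2][2];n*=np.sign(n[2]);K=abs((X-x0)@n)<3.5
    x0=X[K].mean(0)
    return P,m,n,x0,K.sum(),np.std((X[K]-x0)@n)
if __name__=="__main__":
  for nm in ("top0","scene0"):
    c=np.load(nm+".npz");P,m,n,x0,k,sd=lid(c)
    yaw=np.arctan2(-n[1],-n[0]);print(nm,n,x0,k,sd,"tilt",np.arccos(n[2]),"yaw+",yaw)
    on=(m&(abs((P-x0)@n)<6)).astype(np.uint8)
    on=cv2.morphologyEx(on,cv2.MORPH_CLOSE,np.ones((9,9)))
    cs,_=cv2.findContours(on,0,2);ct=max(cs,key=cv2.contourArea)[:,0]
    # cast contour to plane
    K=c["mtx"];r=np.c_[(ct-[K[0,2],K[1,2]])/K[0,0],np.ones(len(ct))]@rot(c["orientation"]).T
    W=c["origin"]+r*(((x0-c["origin"])@n)/(r@n))[:,None]
    ex=np.array([np.cos(0.),0,0]);ex=np.array([1,0,0])-n*n[0];ex/=np.linalg.norm(ex);ey=np.cross(n,ex)
    q=np.c_[(W-x0)@ex,(W-x0)@ey].astype(np.float32)
    (cx,cy),sz,an=cv2.minAreaRect(q);bp=cv2.boxPoints(((cx,cy),sz,an))
    print("rect",sz,an);print(x0+bp[:,:1]*ex+bp[:,1:]*ey)
    cv2.imwrite(f"pics/{nm}_lid.png",on*255)
E
python3 m.py
```

```text
top0 [0.43 0.09 0.9 ] [569.07  50.54 142.44] 6842 1.6570776116071972 tilt 0.4568969138588543 yaw+ -2.9312207775133903
rect (207.3183135986328, 163.38905334472656) 13.65597915649414
[[464.46 111.15 186.51]
 [499.26 -48.48 186.17]
 [681.    -8.67  94.71]
 [646.2  150.97  95.05]]
scene0 [0.42 0.11 0.9 ] [537.44  71.05 152.18] 940 1.4906392464001763 tilt 0.45053307551427524 yaw+ -2.897245367367754
rect (237.0039825439453, 194.4546356201172) 14.694263458251953
[[420.04 139.4  199.28]
 [464.75 -49.84 200.44]
 [672.53  -1.39  97.25]
 [627.82 187.85  96.09]]
```

Run:
```python
from h import *
for n,(x0,y0,x1,y1) in dict(top0=(260,215,420,345),scene0=(260,170,440,325)).items():
    c=np.load(n+".npz")["frame"][y0:y1,x0:x1,::-1];cv2.imwrite(f"pics/{n}c.png",cv2.resize(c,None,fx=4,fy=4,interpolation=2)[:600])
c=np.load("top0.npz");g=c["frame"].max(2)
m=(g<32).astype(np.uint8);m[:,:310]=0;m[:,395:]=0;m[:270]=0;m[335:]=0
nn,l,s,ce=cv2.connectedComponentsWithStats(m)
for i in range(1,nn):
    if s[i,4]>30: print(s[i],ce[i])
```

```text
[327 282  38  14 250] [345.396 288.116]
```

View pics/top0c.png

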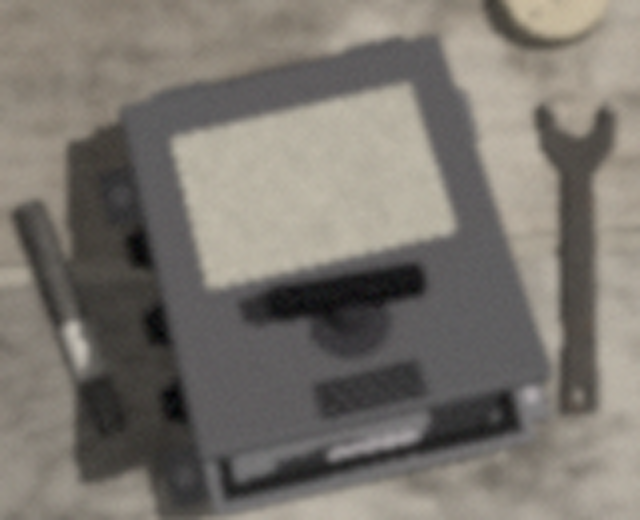

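View pics/scene0c.png

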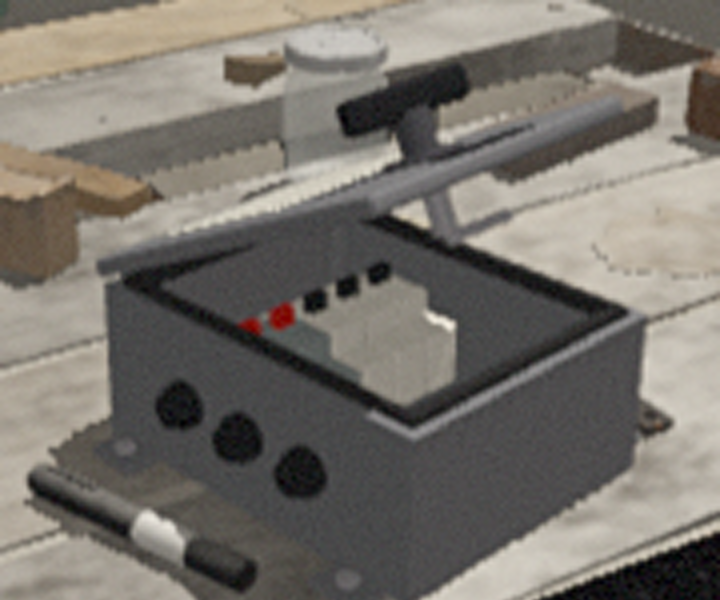

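The top crop shows the pad at (352.7,312.2) px, the bar's centre at (346.8,287.7), and the box's front rim corners at about (315.5,341.7) and (396,320).

Run:
```python
from h import *
np.set_printoptions(precision=1,suppress=True)
c=np.load("top0.npz");K=c["mtx"];Rm=rot(c["orientation"])
def cast(u,v,z):
    r=Rm@[(u-K[0,2])/K[0,0],(v-K[1,2])/K[1,1],1];return c["origin"]+r*(z-c["origin"][2])/r[2]
a,b=cast(315.5,341.7,83),cast(396,320,83);print("rim",a,b,np.linalg.norm(a-b),(a+b)/2)
yaw=.215;ex=np.array([np.cos(yaw),np.sin(yaw)]);print("hinge from rim",((a+b)/2)[:2]+204*ex)
for th in(.44,.46,.48):
    s,k=np.sin(th),np.cos(th)
    zp=84+191*s+10*k;p=cast(352.7,312.2,zp);zt=84+155*s+46*k;t=cast(346.8,287.7,zt)
    print(th,"pad",p,"hinge",p[:2]+(191*k-10*s)*ex,"T",t,"hinge",t[:2]+(155*k-46*s)*ex)
```

```text
rim [447.3 100.2  83. ] [486.2 -57.4  83. ] 162.355395744919 [466.8  21.4  83. ]
hinge from rim [666.1  64.9]
0.44 pad [497.   31.8 174.4] hinge [661.6  67.8] T [539.7  42.1 191.6] hinge [657.6  67.8]
0.46 pad [496.8  32.  177.8] hinge [659.6  67.6] T [539.5  42.2 194. ] hinge [655.2  67.5]
0.48 pad [496.6  32.2 181.1] hinge [657.6  67.4] T [539.2  42.3 196.4] hinge [652.8  67.1]
```

carry_out(rows=[[[-1,-1,0,0.03,6],[-3,-3,0,0.1,4],[-6.5,-6.5,0,0.18,2],[-10.5,-10.5,0,0.27,0],[-14.5,-14.5,0,0.36,0],[-18.5,-18.5,0,0.45,0],[-22.5,-22.5,0,0.55,0],[-26.5,-26.5,0,0.65,0],[-30.5,-30.5,0,0.75,0],[-34.5,-34.5,0,0.85,0],[-38.5,-38.5,0,0.95,0],[-42,-42,0,1.03,0],[-45,-45,0,1.08,0],[-47.2,-47.2,0,1.13,0],[-48.2,-48.1,0,1.13,0],[-48.2,-48.1,0,1.13,0],[-48.2,-48.1,0,1.13,0]]])

```text
time: 2.22
tcp_pos: [501.1, 33.7, 231.1]
orientation: [-0.001, 0.626, 0.779, -0.0]
wrist_force: [1.0, 0.5, 0.6]
width: 0.1
```

Run:
```python
from workcell import read_state, imaging
from h import *
s=read_state();print(s)
for n in ("wrist","scene"):
    c=imaging.read_camera(n);cv2.imwrite(f"pics/{n}1.png",c["frame"][:,:,::-1]);np.savez(f"{n}1.npz",pos=s["tcp_pos"],q=s["orientation"],**c)
    if n=="wrist":print(c["T_tool_cam"],c["mtx"])
```

```text
{'time': 2.225, 'qpos': array([-1.97932085e-02,  7.09014994e-02,  1.91696508e+00,  5.37801892e-04,
        1.15474253e+00, -2.36929940e-01]), 'joint_vel': array([ 0.01004727, -0.00156961,  0.00046662, -0.00174677, -0.00141456,
       -0.00019319]), 'tau': array([-3.80383926e-01, -3.02021956e+01, -2.72201532e+01, -2.21628504e-02,
       -1.20773402e-02, -5.49901033e-04]), 'tcp_pos': array([501.11742975,  33.74462275, 231.05055398]), 'orientation': array([-5.52612921e-04,  6.26409520e-01,  7.79493935e-01, -1.15704036e-04]), 'wrist_force': array([0.99961526, 0.47581159, 0.57723743]), 'torque': array([0.00051921, 0.00960064, 0.00206503]), 'width': 0.08278500870291094}
[[ 7.50271916e-04 -9.58436293e-01 -2.85305641e-01  7.33743697e+01]
 [ 9.99999098e-01  4.01274463e-04  1.28169646e-03  8.29643391e-02]
 [-1.11393854e-03 -2.85306346e-01  9.58435730e-01 -1.42012736e+02]
 [ 0.00000000e+00  0.00000000e+00  0.00000000e+00  1.00000000e+00]] [[333.9049649    0.         320.96062567]
 [  0.         333.9049649  239.88985277]
 [  0.           0.           1.        ]]
```

View pics/wrist1.png

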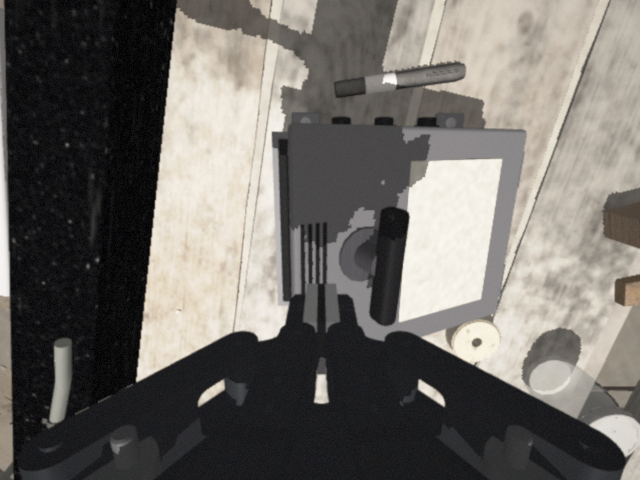

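View pics/scene1.png

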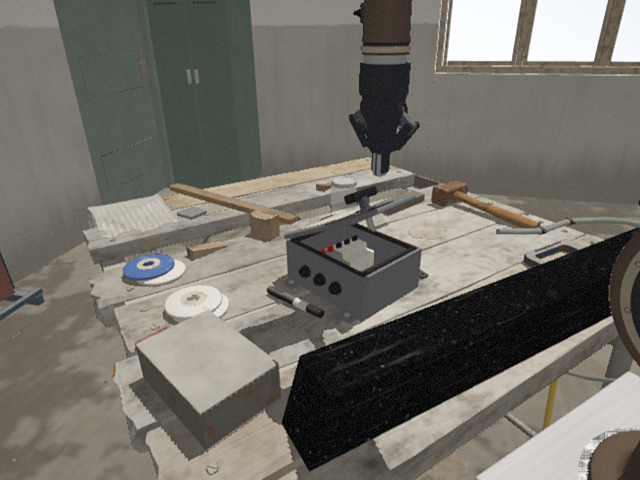

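The wrist view has the closed fingertips at (320,290), directly above the ribbed pad at (315,255), and aligned with the lid. Next I push down along the pad's arc.

carry_out(rows=[[[0,0.1,1.5,0,0],[0,0.2,3.5,0,0],[0,0.3,4.7,0,0],[0,0.3,5.2,0,0],[0,0.2,5.6,0,0],[0,0.05,6.0,0,0],[0,-0.15,6.4,0,0],[0,-0.35,6.8,0,0],[0,-0.5,7.2,0,0],[0,-0.7,7.6,0,0],[0,-0.85,8.0,0,0],[0,-1.0,8.4,0,0],[0,-1.15,8.8,0,0],[0,-1.3,9.2,0,0],[0,-1.4,9.6,0,0],[0,-1.4,9.6,0,0]]])

```text
time: 4.32
tcp_pos: [487.8, 29.8, 134.7]
orientation: [-0.0, 0.627, 0.779, -0.001]
wrist_force: [1.6, 0.1, 1.6]
width: -0.1
```

Run:
```python
from workcell import read_state, imaging
from h import *
s=read_state();print(s["time"],s["tcp_pos"],s["wrist_force"])
c=imaging.read_camera("scene");a=c["frame"][60:340,220:460,::-1];cv2.imwrite(f"pics/scene2.png",cv2.resize(a,None,fx=2,fy=2))
```

```text
4.325 [487.75810259  29.81891055 134.71996962] [1.56212076 0.11137304 1.58807656]
```

View pics/scene2.png

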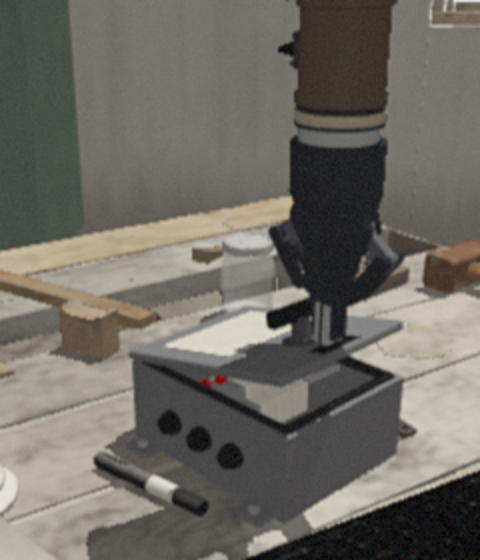

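The lid is following the fingertip down, and it sits at (300,350) in the crop.

carry_out(rows=[[[0,-0.1,0.4,0,0],[0,-0.2,0.8,0,0],[0,-0.3,1.2,0,0],[0,-0.38,1.6,0,0],[0,-0.45,2.0,0,0],[0,-0.5,2.4,0,0],[0,-0.55,2.8,0,0],[0,-0.6,3.1,0,0],[0,-0.62,3.4,0,0],[0,-0.64,3.6,0,0],[0,-0.65,3.8,0,0],[0,-0.65,4.0,0,0],[0,-0.65,4.0,0,0]]])

```text
time: 6.0
tcp_pos: [482.3, 28.7, 95.0]
orientation: [0.0, 0.627, 0.779, 0.001]
wrist_force: [-0.6, -0.0, 0.9]
width: 0.2
```

carry_out(rows=[[[0,0,0.1,0,0],[0,0,0.1,0,0],[0,0,0.2,0,0],[0,0,0.2,0,0],[0,0,0.3,0,0],[0,0,0.3,0,0]]])

```text
time: 6.75
tcp_pos: [482.6, 28.7, 93.9]
orientation: [0.0, 0.627, 0.779, 0.0]
wrist_force: [-4.0, -0.5, 12.4]
width: -0.0
```

carry_out(rows=[[[0,0,0.1,0,0],[0,0,0.2,0,0],[0,0,0.2,0,0],[0,0,0.2,0,0]]])

```text
time: 7.25
tcp_pos: [482.7, 28.7, 93.7]
orientation: [-0.0, 0.627, 0.779, 0.0]
wrist_force: [-8.4, -0.5, 24.9]
width: -0.3
```

carry_out(rows=[[[0,0,-1,0,0],[0,0,-4,0,0],[0,0,-8,0,0],[0,0.5,-12,0,2],[0,1,-14,0,4],[0,1,-14,0,4],[0,1,-14,0,4]]])

```text
time: 8.12
tcp_pos: [490.7, 30.7, 228.8]
orientation: [-0.001, 0.627, 0.779, -0.001]
wrist_force: [-0.7, 0.2, -0.5]
width: 39.9
```

Run:
```python
from workcell import read_state, imaging
from h import *
s=read_state();print(s["time"],s["tcp_pos"],s["wrist_force"],s["qpos"])
for n in ("wrist","scene","top"):
    if n=="wrist": s=read_state()
    c=imaging.read_camera(n);cv2.imwrite(f"pics/{n}3.png",c["frame"][:,:,::-1]);np.savez(f"{n}3.npz",pos=s["tcp_pos"],q=s["orientation"],**c)
    if n=="scene":
        a=c["frame"][60:340,220:460,::-1];cv2.imwrite(f"pics/scene3c.png",cv2.resize(a,None,fx=2,fy=2))
```

```text
8.125 [490.7154376   30.70256892 228.76975478] [-0.67439861  0.23809533 -0.54019117] [-2.61022350e-02  5.28331612e-02  1.94108692e+00 -1.98370892e-06
  1.14999282e+00 -2.42114870e-01]
```

View pics/scene3c.png

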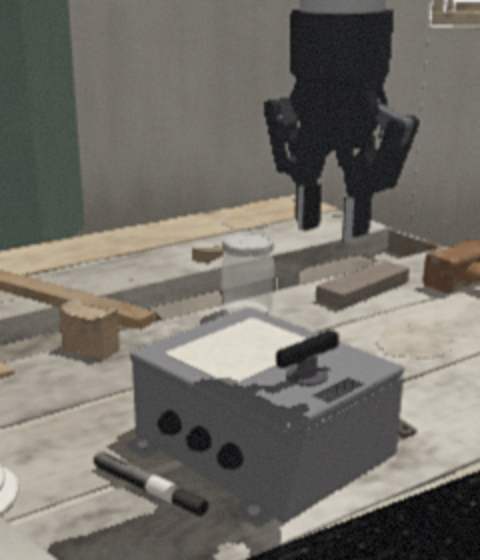

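View pics/wrist3.png

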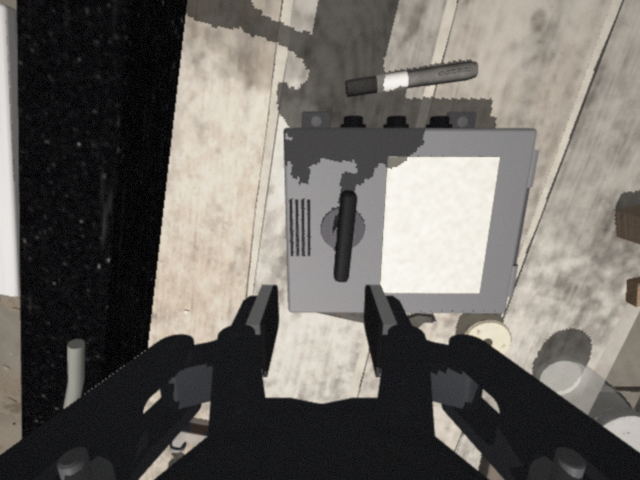

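The scene shows the lid flat on the box. In the wrist view the bar runs from (348,193) to (342,280) px, parallel to the free edge. Now I measure the handle and how flat the lid lies.

Run:
```python
from h import *
import m as M
np.set_printoptions(precision=1,suppress=True)
c=np.load("wrist3.npz");K=c["mtx"];T=c["T_tool_cam"];Rt=rot(c["q"]);Rc=Rt@T[:3,:3];o=Rt@T[:3,3]+c["pos"]
def cast(p,z):
    r=Rc@[(p[0]-K[0,2])/K[0,0],(p[1]-K[1,2])/K[1,1],1];return o+r*(z-o[2])/r[2]
g=c["frame"].max(2);mm=(g<45).astype(np.uint8);mm[:182]=0;mm[284:]=0;mm[:,:325]=0;mm[:,:]*=1;mm[:,365:]=0
mm=cv2.morphologyEx(mm,cv2.MORPH_OPEN,np.ones((5,5)))
n,l,s,ce=cv2.connectedComponentsWithStats(mm);i=1+np.argmax(s[1:,4]);print(s[i],ce[i])
ys,xs=np.where(l==i);r=cv2.minAreaRect(np.c_[xs,ys].astype(np.float32));print(r)
print("bar @z130",cast(r[0],130),"@121",cast(r[0],121.5))
for e in ((348,193),(342,280)):print(cast(e,128))
print("boss on lid",cast((343,228),97))
pad=cast((300,227.5),94);print("pad",pad)
for a in((285,128),(289,312),(536,130),(510,314)):print("lid corner",cast(a,94))
yaw=.217;ex=np.array([np.cos(yaw),np.sin(yaw)]);print("T from pad",pad[:2]+36*ex)
t=np.load("top3.npz");P,mk,nn,x0,k,sd=M.lid(dict(t),mn=80);print("lid plane",np.round(nn,3),x0,k,sd)
s3=np.load("scene3.npz");P,mk,nn,x0,k,sd=M.lid(dict(s3),mn=85);print("scene lid plane",np.round(nn,3),x0,k,sd)
```

```text
[349 208   6  20 101] [351.5 217.5]
((351.5, 217.5), (19.0, 5.0), 90.0)
bar @z130 [508.8  54.1 130. ] @121 [510.   52.4 121.5]
[502.2  70.9 128. ]
[513.9   3.3 128. ]
boss on lid [508.5  37.1  97. ]
pad [472.9  28.9  94. ]
lid corner [445.4 105.6  94. ]
lid corner [478.9 -52.3  94. ]
lid corner [638.7 146.6  94. ]
lid corner [679.  -10.2  94. ]
T from pad [508.   36.7]
lid plane [-0.  0.  1.] [593.9  71.3  95.4] 3434 1.781269267885111
scene lid plane [-0.  0.  1.] [545.2  57.9  92.8] 3979 1.0501829023780875
```

The lid plane is level at z≈94 mm, and the handle axis is at about (508, 37), which agrees with pad centre + 36 mm. I'll lower onto the bar and grip it.

carry_out(rows=[[[0.1,0.8,1,0,4],[0.2,1.6,4,0,4],[0.24,1.83,7,0,4],[0.24,1.83,9.5,0,4],[0.24,1.83,11.3,0,4],[0.24,1.83,12.2,0,4],[0.24,1.83,12.6,0,4],[0.24,1.83,12.6,0,4],[0.24,1.83,12.6,0,4]]])

```text
time: 9.4
tcp_pos: [509.9, 37.0, 105.1]
orientation: [0.001, 0.627, 0.779, 0.001]
wrist_force: [0.0, 0.8, 0.1]
width: 39.8
```

Run:
```python
from workcell import read_state, imaging
from h import *
s=read_state();print(s["time"],s["tcp_pos"],s["wrist_force"])
c=imaging.read_camera("wrist");cv2.imwrite("pics/wrist4.png",c["frame"][:,:,::-1])
```

```text
9.4 [509.85189222  36.97554823 105.05297415] [0.02378548 0.79707527 0.07268969]
```

View pics/wrist4.png

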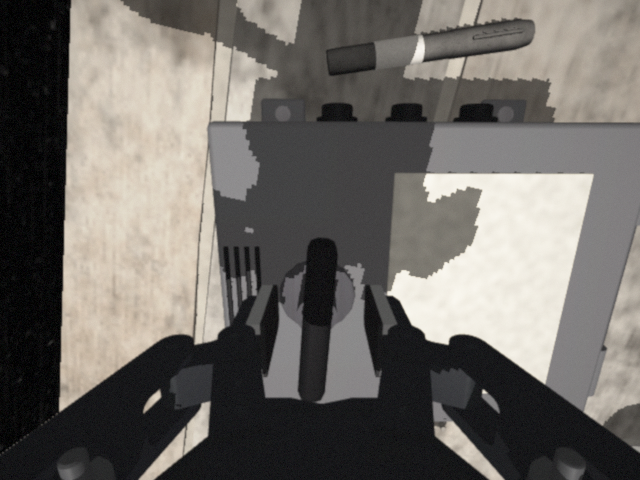

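Run:
```python
from h import *
c=np.load("wrist3.npz");K=c["mtx"];Ti=np.linalg.inv(c["T_tool_cam"])
for z in (8,-19,-27):
  p=K@(Ti@[0,0,z,1])[:3];print(z,p[:2]/p[2])
```

```text
8 [320.34201391 295.68897019]
-19 [320.29907251 324.61642418]
-27 [320.28309519 335.37953989]
```

The bar is between the jaws and the boss at (317,295) px matches the predicted tool axis at (320,296), so alignment is within about 1.5 mm. Closing now.

carry_out(rows=[[[0,-0.12,0,0,3.5],[0,-0.12,0.15,0,2.5],[0,-0.12,0.15,0,1.8],[0,-0.12,0.15,0,1.0],[0,-0.12,0.15,0,0.8],[0,-0.12,0.15,0,0.8]]])

```text
time: 10.2
tcp_pos: [507.8, 36.7, 103.0]
orientation: [-0.0, 0.627, 0.779, -0.0]
wrist_force: [-1.8, -0.1, 3.3]
width: 15.3
```

carry_out(rows=[[[0,-0.12,0.15,0,0.8],[0,-0.12,0.15,0,0.8],[0,-0.12,0.15,0,0.8]]])

```text
time: 10.58
tcp_pos: [507.8, 36.7, 102.8]
orientation: [0.001, 0.627, 0.779, 0.001]
wrist_force: [-3.2, 0.5, 9.2]
width: 15.7
```

The opening stopped at 15.7 mm with an upward force, so the tips are probably pinching the stem below the 12 mm bar. I'll open, raise 9 mm and grip again.

carry_out(rows=[[[0,0.1,-0.15,0,2.5],[0,0.1,-0.3,0,3.5],[0,0.1,-0.8,0,3.5],[0,0.1,-1.2,0,3.5],[0,0.1,-1.2,0,2.5],[0,0.1,-1.2,0,1.8],[0,0.1,-1.2,0,0.8],[0,0.1,-1.2,0,0.8],[0,0.1,-1.2,0,0.8]]])

```text
time: 11.7
tcp_pos: [507.8, 36.7, 113.5]
orientation: [0.0, 0.627, 0.779, 0.0]
wrist_force: [-1.3, 0.3, 3.9]
width: 13.0
```

Run:
```python
from workcell import read_state, imaging
from h import *
s=read_state();print(s["time"],s["tcp_pos"],s["wrist_force"],s["torque"],s["width"],s["qpos"])
c=imaging.read_camera("wrist");cv2.imwrite("pics/wrist5.png",c["frame"][:,:,::-1])
```

```text
11.7 [507.83804841  36.65714137 113.54062412] [-1.32481204  0.266437    3.94992542] [-0.04288362  0.20552782 -0.00128373] 12.967921854132413 [-1.34898718e-02  2.38570004e-01  1.99246414e+00  1.70330411e-05
  9.10450114e-01 -2.29506286e-01]
```

View pics/wrist5.png

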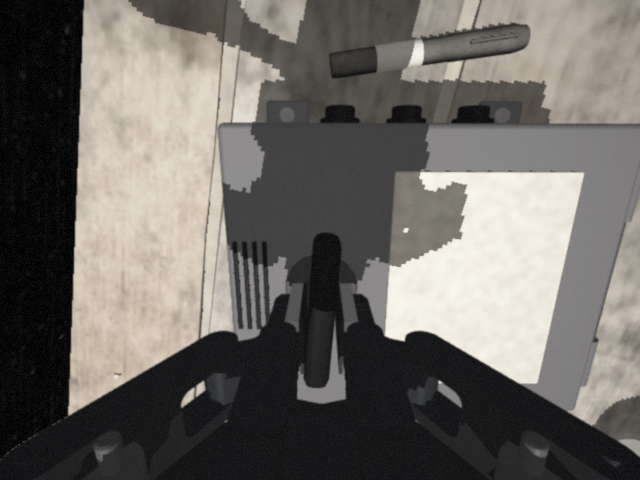

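The bar is gripped at its centre with 13 mm opening. Now turning clockwise, which is +z on the tool.

carry_out(rows=[[[0,0,0,0.05,0.8],[0,0,0,0.15,0.8],[0,0,0,0.25,0.8],[0,0,0,0.35,0.8],[0,0,0,0.45,0.8],[0,0,0,0.55,0.8],[0,0,0,0.65,0.8],[0,0,0,0.75,0.8],[0,0,0,0.8,0.8]]])

```text
time: 12.88
tcp_pos: [508.8, 36.5, 113.6]
orientation: [0.001, 0.881, 0.473, 0.001]
wrist_force: [0.8, -0.2, 2.1]
width: 13.1
```

Run:
```python
from workcell import read_state
s=read_state();print(s["time"],s["tcp_pos"],s["wrist_force"],s["torque"],s["width"],s["qpos"])
```

```text
12.875 [508.79463107  36.48210199 113.5915033 ] [ 0.75193404 -0.2276534   2.06080694] [-0.09515511 -0.12217911  0.01852612] 13.143051663785984 [-1.35797362e-02  2.38893519e-01  1.99191998e+00 -4.48360504e-04
  9.08383066e-01  5.72235005e-01]
```

Low torque at half-way, so the tongue is passing the keeper freely. I'll carry on to the stop.

carry_out(rows=[[[0,0,0,0.1,0.8],[0,0,0,0.2,0.8],[0,0,0,0.3,0.8],[0,0,0,0.4,0.8],[0,0,0,0.5,0.8],[0,0,0,0.58,0.8],[0,0,0,0.64,0.8],[0,0,0,0.68,0.8],[0,0,0,0.7,0.8],[0,0,0,0.7,0.8]]])

```text
time: 14.12
tcp_pos: [509.2, 35.9, 113.6]
orientation: [0.001, 0.99, 0.143, 0.002]
wrist_force: [4.6, -3.5, 0.0]
width: 13.0
```

Run:
```python
from workcell import read_state
s=read_state();print(s["time"],s["tcp_pos"],s["wrist_force"],s["torque"],s["width"],s["qpos"])
```

```text
14.125 [509.23471996  35.91337414 113.64287265] [ 4.61229099 -3.52155172  0.02291442] [-0.70068492 -0.64400362  0.23906922] 13.012000900066536 [-1.39948028e-02  2.38996211e-01  1.99166022e+00 -1.85476522e-03
  9.07511482e-01  1.26999431e+00]
```

carry_out(rows=[[[0,0,0,0.02,0.8],[0,0,0,0.04,0.8],[0,0,0,0.06,0.8],[0,0,0,0.06,0.8],[0,0,0,0.06,0.8]]])

```text
time: 14.75
tcp_pos: [509.3, 35.8, 113.7]
orientation: [0.001, 0.993, 0.114, 0.002]
wrist_force: [3.6, -3.9, 0.4]
width: 12.8
```

Run:
```python
from workcell import read_state
s=read_state();print(s["time"],s["tcp_pos"],s["wrist_force"],s["torque"],s["width"],s["qpos"])
```

```text
14.75 [509.27478569  35.84672963 113.676026  ] [ 3.58160623 -3.94481095  0.36208881] [-0.70303924 -0.66267533  0.40619401] 12.845555323543397 [-0.01391867  0.23893864  1.99165109 -0.0022741   0.90742809  1.32908222]
```

Torque has risen to 0.4 N·m against 0.06 for free turning, so the handle is at its stop. I'll release, lift clear and check.

carry_out(rows=[[[0,0,0,-0.03,1.5],[0,0,0,-0.03,3],[0,0,0,-0.03,4],[0,0,0,-0.03,4],[0,0,-1,-0.03,4],[0,0,-4,-0.03,4],[0,0,-9,-0.03,4],[0,0,-13,-0.03,4],[0,0,-14,-0.03,4],[0,0,-14,-0.03,4]]])

```text
time: 16.0
tcp_pos: [507.9, 36.7, 253.9]
orientation: [0.0, 0.992, 0.128, 0.001]
wrist_force: [-0.8, -0.1, -0.4]
width: 40.2
```

Run:
```python
from workcell import read_state, imaging
from h import *
import m as M
s=read_state();print(s["time"],s["tcp_pos"],s["wrist_force"])
for n in ("wrist","scene"):
    c=imaging.read_camera(n);f=c["frame"]
    if n=="scene":
        P,mk,nn,x0,k,sd=M.lid(c,mn=85);np.set_printoptions(precision=4,suppress=True);print(nn,x0,k)
        f=cv2.resize(f[60:340,220:460],None,fx=2,fy=2)
    else: np.savez("wrist6.npz",pos=s["tcp_pos"],q=s["orientation"],**c)
    cv2.imwrite(f"pics/{n}6.png",f[:,:,::-1])
```

```text
16.0 [507.87  36.72 253.87] [-0.84 -0.12 -0.39]
[-0.003   0.0021  1.    ] [545.2128  58.9875  92.7856] 3896
```

View pics/wrist6.png

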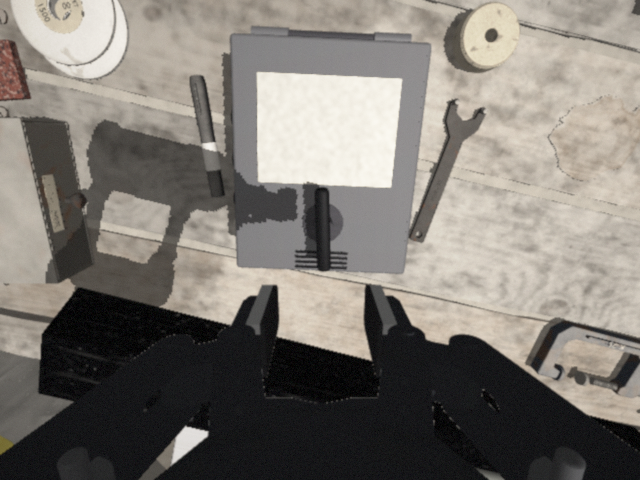

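View pics/scene6.png

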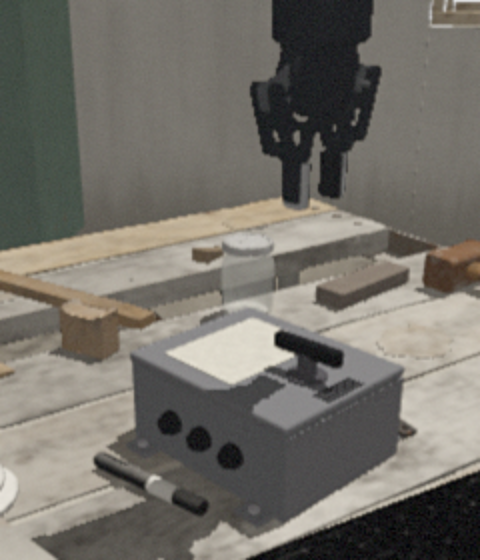

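Run:
```python
from h import *
c=np.load("wrist6.npz");K=c["mtx"];T=c["T_tool_cam"];Rt=rot(c["q"]);Rc=Rt@T[:3,:3];o=Rt@T[:3,3]+c["pos"]
def cast(p,z):
    r=Rc@[(p[0]-K[0,2])/K[0,0],(p[1]-K[1,2])/K[1,1],1];return (o+r*(z-o[2])/r[2])[:2]
def ang(a,b,z): d=cast(a,z)-cast(b,z);return np.arctan2(d[1],d[0]),np.hypot(*d)
f=c["frame"];m=(f.min(2)>150).astype(np.uint8);m[:60]=0;m[195:]=0;m[:,:245]=0;m[:,:]*=1;m[:,410:]=0
m=cv2.morphologyEx(m,cv2.MORPH_OPEN,np.ones((5,5)))
ys,xs=np.where(m);W=np.array([cast(p,94) for p in zip(xs[::7],ys[::7])],np.float32)
r=cv2.minAreaRect(W);print("label",r,np.radians(r[2]))
print("edgeL",ang((231,35),(237,265),94),"edgeR",ang((430,43),(405,270),94))
g=f.max(2);b=(g<40).astype(np.uint8);b[:186]=0;b[275:]=0;b[:,:308]=0;b[:,338:]=0
for y in range(190,270,8):
    x=np.where(b[y])[0];print(y,x.min() if len(x) else 0,x.max() if len(x) else 0,end="; ")
print("\nbar",ang((322,192),(324,266),128))
```

```text
label ((586.471923828125, 52.94524383544922), (90.54695129394531, 120.76445770263672), 12.340404510498047) 0.21538068973615007
edgeL (np.float64(0.21095724355031087), np.float64(195.97405672563468)) edgeR (np.float64(0.2258506515726208), np.float64(195.41449474600844))
190 316 326; 198 315 319; 206 314 328; 214 314 328; 222 311 328; 230 315 328; 238 312 329; 246 317 328; 254 317 329; 262 317 330; 
bar (np.float64(0.28542290854925506), np.float64(63.416205117873844))
```

Run:
```python
from workcell import robot
print(robot.finish_job())
```

```text
the job is handed in; nothing more can be done
None
```

The lid is shut on its gasket and the T-handle is latched at its stop. I handed the job in at about 16 s with the gripper lifted clear.

- **Closing:** I swung the lid down with the closed fingertips at the thumb pad, about 9 mm on the hinge side of its centre. I pressed until it met the hard stop: 25 N at the wrist, tip at 93.7 mm, against 94 mm expected.
- **Lid check:** Before latching, the lid plane measured level in both camera views, with heights of 95.4 mm and 92.8 mm. After latching, the scene camera gave a tilt under 0.004 rad.
- **Latching:** My first grip closed too low, probably on the stem under the bar (15.7 mm opening, about 9 N). I opened, went up about 11 mm and gripped the bar itself. The handle passed half-way with almost no torque. At the end the torque rose to 0.4 N·m, so it was against the stop.
- **Latch check:** The bar now lies at a yaw of 0.285 rad. With the box at 0.216 rad, the 1.5 rad stop would put it at 0.287 rad.
- **Rest of the table:** In the last pictures the pen, spanner and felt wheel look undisturbed, and the arm never went near the tile. I did not measure their positions again.

My estimates of the hinge position from different features disagreed by about 10 mm, so I took the handle's position from the wrist camera once the lid was shut.

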